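# Check a dry-fitted frame corner with the try square

### The job

Pick up the try square by its wooden stock and check the inside corner of the dry-fitted frame: keeping the square flat just over the bench, press it into the corner so that the outer face of the stock bears flush on the crosspiece and the outer edge of the blade bears flush on the rail, both at once, with about 6 newtons on each face, for at least one second. Press gently: never push a part with more than 16 newtons. Then lay the square flat on the bench again where you took it from and let go, leaving the tin, the tape measure and the pencil alone.

Things in the scene. Friction and masses are not known exactly. Their poses are not given: they have to be found in the camera images.
- try_square: Try square lying flat, 0.19 kg. Origin: on its underside, centre of its 110 x 168 mm outline, z up. Wooden stock along x from -55 to 55 mm, at y 69 to 84, z 0 to 18 (15 mm thick across y). Steel blade along y from 69 to -84, at x 32 to 55, z 0 to 2. Outer stock face: plane y = 84, looks to +y. Outer blade edge: x = 55, looks to +x. They meet at the outer corner (55, 84).
- square_grip (a point): Where to pinch the square: mid-thickness of the stock near its free end, at x -38, y 76.5, z 9 mm of the square; pinch from above across the square's y. Held here, the fingers keep clear of the crosspiece.
- jig: Glue-up jig fixed to the bench, holding a crosspiece and a rail that form an inside corner. Origin: nominal inner corner, on the bench top, z up; the corner's free space is at x < 0, y < 0. With the square seated its axes are parallel to the jig's and its origin is at nominally x -55, y -84 mm. Highest point 48 mm. Both parts have play in the jig: see their entries.
- cross_holder: Plywood cleat and the crosspiece it holds (wooden block, 40 mm high). Same origin and axes as the jig. The crosspiece spans x -50 to 50 mm; its corner face looks to -y, nominally at y = 0, really anywhere from y -6 to +6 mm, parallel to jig x: the poses do not show this play, find the face by touch. Rigid under load; the square rubs on it with friction of about 0.6.
- rail_holder: Plywood cleat and the rail it holds (wooden bar, 38 mm wide and high). Same origin and axes as the jig. The rail spans y -127 to 6 mm; its corner face looks to -x, nominally at x = 0, really anywhere from x -6 to +6 mm, parallel to jig y: the poses do not show this play, find the face by touch. Rigid under load.
- screw_tin: Bystander: red screw tin, 66 x 101 x 29 mm, origin at the centre of its underside.
- tape_measure: Bystander: yellow tape measure standing, 42 x 78 x 70 mm, origin at the centre of its underside.
- pencil_red: Bystander: red pencil, 155 mm long along y, 8 mm high, origin at the centre of its underside.
Not all that is in view belongs to the job. What is meant by the try_square is not pink, and is the larger of those in its own colour.

How it is judged:
On the way:
1. the held square lies flat in the corner, parallel to the jig within 0.03 rad, pressing on the crosspiece and on the rail at once with 2 to 11 N each, for 1 s (contact force between the fingers and try_square above 2 N and contact force between try_square and cross_holder between 2 and 11 N and contact force between try_square and rail_holder between 2 and 11 N and angle between the x axis of try_square and the x axis of jig, either way round below 0.03 rad and angle between try_square's own z axis and vertical below 0.06 rad and height (world z) of try_square below 0.02 m and x of try_square in the frame of jig between -0.065 and -0.045 m and y of try_square in the frame of jig between -0.094 and -0.074 m), for 1 s.
At the end, for the whole second after the job is handed in: The try square lies flat on the bench (underside within 4 mm, tilt under 0.04 rad), at rest and released, within 50 mm of where it lay at the start (distance of try_square from where it was at the start of the episode below 0.05 m and height (world z) of try_square below 0.004 m and angle between try_square's own z axis and vertical below 0.04 rad and linear speed of try_square below 0.02 m/s and angular speed of try_square below 0.1 rad/s); the robot touches nothing.
It fails at once if the square pushes the crosspiece or the rail with more than 16 N (contact force between try_square and cross_holder above 16 N or contact force between try_square and rail_holder above 16 N).
It fails at once if the red screw tin is moved by more than 20 mm (distance of screw_tin from where it was at the start of the episode above 0.02 m).
It fails at once if the yellow tape measure is moved by more than 20 mm (distance of tape_measure from where it was at the start of the episode above 0.02 m).
It fails at once if the red pencil is moved by more than 20 mm (distance of pencil_red from where it was at the start of the episode above 0.02 m).
It also fails if it takes over 61 s, if anything falls off the work surface, if the arm or the gripper's body presses on something with over 40 N, if the wrist force passes 120 N, or if a joint passes its speed limit or range.

### The arm

A 7-joint arm with a two-finger parallel gripper is mounted at the origin on a cart in front of the work surface, level with it; the furniture and walls round the work are solid. World frame = base frame: x ahead of the robot, y to its left, z up, the work surface at z = 0. Lengths are in m, angles in rad, forces in N, time in s.
With the tool pointing down it reaches from about 0.35 to 0.9 m from the base axis. Payload 7.2 kg.
Tool frame: the origin (TCP) lies midway between the tips of the shut fingers; the grasp point (between the pads) lies 19 mm behind it; z points along the fingers, y is the line along which they close (so a half turn about z gives the same grasp; the last joint's range is limited). The gripper opens to 88 mm and grips with 3 to 60 N. Pads are 20 mm wide; open, the fingers measure 115 mm over their backs; the gripper's body (75 mm by 178 mm) begins 61 mm behind the grasp point.
Start: joints at [-0.068, 0.411, -0.013, 1.596, 0.006, 1.134, -0.082], TCP at [0.625, -0, 0.223] pointing down, gripper open.
Joint ranges: [-2.95, 2.95], [-0.29, 1.99], [-1.47, 1.44], [0.14, 2.54], [-1.03, 4.17], [0.13, 1.85], [-2.86, 2.86]. Speed limits (rad/s): [2.39, 2.39, 3.01, 3.01, 3.14, 3.14, 3.14].

### API

Orientations are given as a rotation vector (axis times angle).
In Python, from rig import bot, optics, workorder, finder gives the robot as it stands.
- The arm moves only by the shell command python3 -m inch 'ROWS'. ROWS is JSON, a list that holds one entry, the list of rows, each a list of 5 numbers: the shift along the tool's x, y, z in cm, then the turn about the tool's z in degrees, then the finger opening in cm, from 0 to 8.78. A call has 1 to 5 rows; each row shifts and turns the commanded pose from where the row before left it, along the tool's axes as they then stand; what a row does not reach is not made up. A row lasts 1/10 s, in which the tool goes at most 50 mm and 8.59 degrees, less where a joint would pass 70% of its speed; a pose out of reach is approached as far as the arm can. A call with a gripper value outside its range is refused whole. The fingers move at their own pace and stop on an object; the grip force is fixed at half the most. Time passes only in rows, so rows that do not move let the fingers close. It gives the time, the measured TCP pose, the force, the opening and the grip force at its end, in the units of the state.
- bot.observe(): the state, without advancing time (a new reading comes with each control period).
- optics.camera(name): name is "scene" or "side" or "wrist"; returns the picture (480x640x3 uint8, red, green, blue); there is no depth.
- optics.camera_info(name): a dict with "vertical_fov" (degrees; the focal length in pixels is half the picture's height over the tangent of half this angle, whatever the lens; pixels are square), "cx", "cy" (the principal point, pixels), "k1" (the pictures are not rectified: a ray, as slopes to the right and down, at radius r is drawn at 1 + k1 r^2 times it, then the intrinsics apply), "R" (3x3) and "t" (3): a world point X has camera coordinates R X + t; the wrist camera has in their place "mount" (4x4, takes a point from camera to tool coordinates, whose origin is the TCP and whose axes are the flange's). Camera axes: x right, y down, z forward; pixel columns grow to the right and rows downward; lengths in m; the calibration is good to about 2 mm. A picture is of the moment at which its call begins: read the wrist's pose just before it. camera_info takes no time and is no camera call.
- workorder.sign_off(): hands the job in; it is judged then, once.
Trained networks look in the newest picture that a camera, given by its name, has taken for a name from the list of things; names that differ only in an ending like _2 or _b are one class to them, and where a whole thing is asked for, a point or a joint stands for the part that bears it (a point fixed in the world has none). Each returns a list of dicts, best first, with "score" (0 to 1); they miss things now and then, are a little off and sometimes report something else, mostly with a low value. They report only what shows in the picture. A call takes as long as a camera call. They do not tell look-alikes from the thing itself.
- finder.regions_of(camera, query): "region" (480x640 bool, what is visible of it) and "extent" ([left, top, right, bottom] in pixels, round what is visible of it).
- finder.mark_of(camera, query): "xy" ([column, row] in pixels: a listed point, or the origin of a listed thing).
The state is a dict: "time_s": time; "joints": joint angles; "qd": joint speeds; "joint_torque": joint torques, N m; "ee_pos": TCP position; "orientation": TCP orientation; "wrist_force": force on the tool from outside, world axes, zero at the start; "wrist_torque": the same for the moment, N m; "gripper_width": finger opening in m; "grasp_force": force on a finger pad.
Only numpy, scipy, OpenCV 4.12 (cv2) and the standard library are available. Lean on these libraries where they do the work, as an engineer would, in place of code of your own. Each camera call takes 0.05 s, during which the arm holds its last target. There are 200 camera calls.

## Working session

There is one attempt and no reset: what is moved stays moved. The work goes in short steps, Python scripts to look and compute and a shell command to move; the robot and the scene stay as the last step left them, time stands still between calls to the robot, and variables do not carry over. Pictures are saved under pics/ and viewed, at most 10 in all, crops included, and the job is handed in when it is done.

```bash
ls; mkdir -p pics; cat > look.py <<'E'
from rig import bot, optics, finder
import cv2, sys
def save(c,n):
    im=optics.camera(c); cv2.imwrite(f'pics/{n}.png',im[:,:,::-1]); return im
E
python3 - <<'E'
from look import *
import numpy as np
for c in ("scene","side"):
    save(c,c+"0")
    i=optics.camera_info(c); print({k:np.round(v,4).tolist() for k,v in i.items()})
    for q in ("try_square","jig","square_grip","cross_holder","rail_holder"):
        print(c,q,[(np.round(d["xy"]).tolist(),round(d["score"],2)) for d in finder.mark_of(c,q)][:4])
        
print(bot.observe())
E
```

```text
pics
{'vertical_fov': 47.6031, 'cx': 320.4538, 'cy': 242.7572, 'k1': -0.0979, 'R': [[-0.8936, -0.4488, -0.011], [-0.2755, 0.5677, -0.7757], [0.3544, -0.6902, -0.6309]], 't': [0.4561, 0.2568, 1.0885]}
scene try_square [([345.0, 242.0], 0.85), ([378.0, 269.0], 0.85), ([401.0, 189.0], 0.6)]
scene jig [([347.0, 244.0], 0.33)]
scene square_grip [([428.0, 196.0], 0.94), ([326.0, 258.0], 0.9), ([387.0, 288.0], 0.8)]
scene cross_holder [([235.0, 305.0], 0.73)]
scene rail_holder [([236.0, 307.0], 0.86)]
{'vertical_fov': 51.393, 'cx': 321.6503, 'cy': 230.868, 'k1': -0.0453, 'R': [[-0.9991, -0.0419, 0.0033], [-0.0166, 0.3202, -0.9472], [0.0386, -0.9464, -0.3207]], 't': [0.5412, 0.0984, 1.0052]}
side try_square [([347.0, 206.0], 0.78), ([326.0, 242.0], 0.65), ([383.0, 255.0], 0.57)]
side jig []
side square_grip [([325.0, 251.0], 0.81), ([370.0, 210.0], 0.75), ([399.0, 262.0], 0.56)]
side cross_holder [([252.0, 298.0], 0.89)]
side rail_holder []
{'time_s': 0.6, 'joints': array([-0.0682051 ,  0.41106713, -0.0127303 ,  1.59621297,  0.00559908,
        1.13429624, -0.08217841]), 'qd': array([-0.00167519, -0.00082884, -0.00045548, -0.00160212,  0.00030333,
       -0.00069143,  0.00041139]), 'joint_torque': array([ 1.75632467e-04, -5.87425160e+01,  6.41471408e-01, -2.91272217e+01,
       -5.36511932e-02,  1.05325572e-02,  6.27849977e-05]), 'ee_pos': array([6.24998562e-01, 1.00598362e-05, 2.22668501e-01]), 'orientation': array([2.22135394e+00, 2.22149495e+00, 7.50903791e-05]), 'wrist_force': array([-0.49390407, -0.64673511, -0.19442528]), 'wrist_torque': array([0.01677421, 0.04898209, 0.00412384]), 'grasp_force': 0.0, 'gripper_width': 0.087616394615006}
```

View pics/scene0.png

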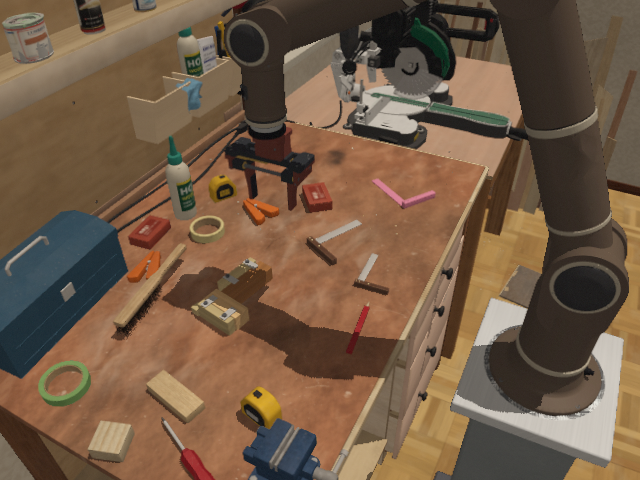

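```bash
cat >> look.py <<'E'
import numpy as np
def ray(c,uv):
    """undistorted slopes, R, t"""
    i=optics.camera_info(c); f=240/np.tan(np.radians(i["vertical_fov"]/2))
    d=(np.atleast_2d(np.asarray(uv,float))-[i["cx"],i["cy"]])/f; s=d.copy()
    for _ in range(20): s=d/(1+i["k1"]*(s**2).sum(1,keepdims=True))
    if "R" in i: R,t=np.array(i["R"]),np.array(i["t"])
    else:
        st=bot.observe(); M=np.eye(4); M[:3,:3]=cv2.Rodrigues(np.array(st["orientation"]))[0]; M[:3,3]=st["ee_pos"]
        T=np.linalg.inv(M@np.array(i["mount"])); R,t=T[:3,:3],T[:3,3]
    return s,R,t
def plane(c,uv,z):
    s,R,t=ray(c,uv); o=-R.T@t; d=np.c_[s,np.ones(len(s))]@R
    return o+d*((z-o[2])/d[:,2])[:,None]
def proj(c,X):
    s,R,t=ray(c,[[0,0]]); i=optics.camera_info(c); f=240/np.tan(np.radians(i["vertical_fov"]/2))
    Y=np.atleast_2d(X)@R.T+t; p=Y[:,:2]/Y[:,2:]; p=p*(1+i["k1"]*(p**2).sum(1,keepdims=True))
    return p*f+[i["cx"],i["cy"]]
E
python3 - <<'E'
from look import *
np.set_printoptions(precision=3,suppress=True)
print(plane("scene",[[345,242],[378,269],[401,189]],0)); print(plane("scene",[[428,196],[326,258],[387,288]],.009))
print(plane("side",[[326,242],[383,255],[347,206]],0)); print(plane("side",[[325,251],[399,262],[370,210]],.009))
print(plane("scene",[[235,305],[236,307]],0),plane("side",[[252,298]],0))
E
```

```text
[[ 0.537 -0.195  0.   ]
 [ 0.421 -0.135  0.   ]
 [ 0.492 -0.493  0.   ]]
[[ 0.405 -0.48   0.009]
 [ 0.549 -0.107  0.009]
 [ 0.373 -0.073  0.009]]
[[ 0.539 -0.195  0.   ]
 [ 0.407 -0.115  0.   ]
 [ 0.486 -0.518  0.   ]]
[[ 0.539 -0.111  0.009]
 [ 0.378 -0.053  0.009]
 [ 0.42  -0.447  0.009]]
[[0.668 0.123 0.   ]
 [0.662 0.127 0.   ]] [[0.666 0.115 0.   ]]
```

View pics/side0.png

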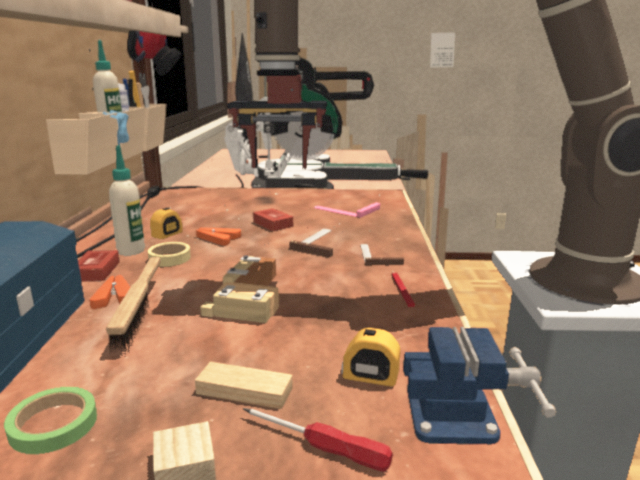

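```bash
python3 - <<'E'
from look import *
np.set_printoptions(precision=3,suppress=True)
save("wrist","wrist0"); print(optics.camera_info("wrist"))
E
```

```text
{'vertical_fov': 61.572859169492695, 'cx': 317.6957221466931, 'cy': 240.15318603160523, 'k1': -0.051678195163122026, 'mount': array([[ 0.   , -0.96 , -0.28 ,  0.077],
       [ 1.   ,  0.   ,  0.   , -0.001],
       [-0.   , -0.28 ,  0.96 , -0.161],
       [ 0.   ,  0.   ,  0.   ,  1.   ]])}
```

View pics/wrist0.png

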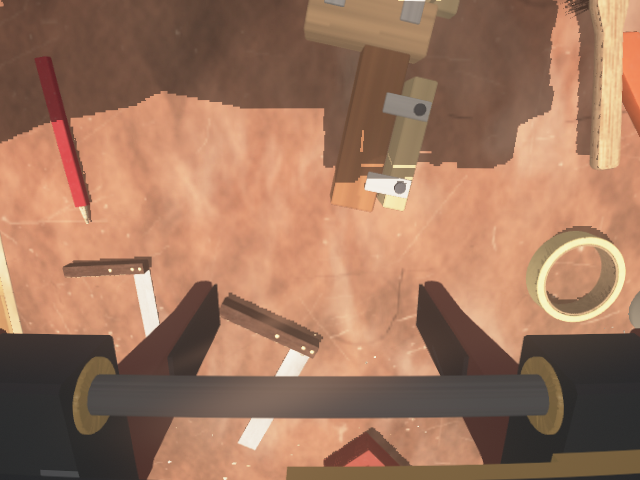

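```bash
python3 -m inch '[[[4,0,0,0,8.7],[4,0,0,0,8.7],[0,0,0,0,8.7],[0,0,0,0,8.7]]]'; python3 - <<'E'
from look import *
im=cv2.imread('pics/wrist0.png'); a=cv2.resize(im[285:455,205:335],None,fx=3,fy=3,interpolation=cv2.INTER_CUBIC)
s=bot.observe(); print(s["ee_pos"],s["orientation"])
b=save("wrist","wrist1")[:,:,::-1][60:330,270:470]; b=cv2.resize(b,None,fx=2,fy=2,interpolation=cv2.INTER_CUBIC)
o=np.zeros((540,800,3),np.uint8); o[:510,:390]=a; o[:540,395:795]=b; cv2.imwrite('pics/crop1.png',o)
E
```

```text
time_s: 1.05
ee_pos: [0.6248, 0.0813, 0.2226]
orientation: [-2.218, -2.224, 0.0]
wrist_force: [-0.1, -1.2, 0.2]
gripper_width: 0.0869
grasp_force: 0.0
[0.62483974 0.08125299 0.22257783] [-2.21841218e+00 -2.22430361e+00  6.89095122e-05]
```

View pics/crop1.png

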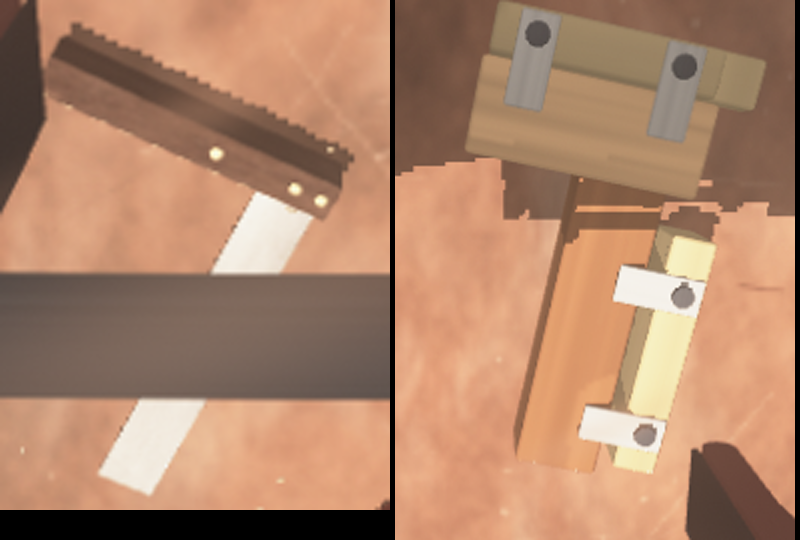

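```bash
python3 - <<'E'
from look import *
from scipy.optimize import least_squares
np.set_printoptions(precision=4,suppress=True)
o=np.array([270,60]); f=lambda u:(np.array(u,float)-[395,0])/2+o
Q=lambda u,z:plane("wrist",f(u),z)
fr=np.r_[Q([[466,150]],.04),Q([[697,198]],.04)]; rl=np.r_[Q([[568,240]],.038),Q([[518,458]],.038),Q([[597,472]],.038)]
print(fr,rl)
ang=lambda d:np.degrees(np.arctan2(d[1],d[0]))
print("cross yaw",ang(fr[1]-fr[0]),np.linalg.norm(fr[1]-fr[0]),"rail yaw",ang(rl[0]-rl[1])-90,"end",ang(rl[2]-rl[1]),np.linalg.norm(rl[2]-rl[1]))
# square: camera of wrist0 = present shifted by -.0813 in y  (same orientation within 0.2deg)
import look
st=bot.observe(); 
class B:
    def observe(self): return {"orientation":[2.22135394,2.22149495,0],"ee_pos":[.625,0,.22267]}
look.bot=B()
P=np.array([[32,-84,2],[55,-84,2],[55,69,18],[-55,69,18]])/1e3
U=np.array([[98,475],[150,495],[325,220],[45,92]])/3+[205,285]
def M(p):
    c,s=np.cos(p[2]),np.sin(p[2]); return P@np.array([[c,s,0],[-s,c,0],[0,0,1]])+[p[0],p[1],0]
r=least_squares(lambda p:(proj("wrist",M(p))-U).ravel(),[.537,-.195,-.4])
print("square",r.x,np.degrees(r.x[2]),"res",r.fun)
P=np.array([[-38,76.5,9]])/1e3; print("grip",M(r.x))
E
```

```text
[[0.6137 0.1466 0.04  ]
 [0.7111 0.1272 0.04  ]] [[0.6571 0.109  0.038 ]
 [0.6367 0.0079 0.038 ]
 [0.6737 0.0008 0.038 ]]
cross yaw -11.27246031974893 0.0993061519402808 rail yaw -11.444718970171309 end -10.871347158287167 0.03768222531512263
square [ 0.5403 -0.195  -0.4858] -27.83224374835428 res [-0.1087 -0.3191  0.2044  0.3613  1.6985  1.1607 -1.7273 -0.9702]
grip [[ 0.5424 -0.1096  0.009 ]]
```

```bash
python3 -m inch '[[[-3.82,-1.65,0,0,8.7],[-3.82,-1.65,0,0,8.7],[-3.82,-1.65,0,0,8.7],[-3.82,-1.65,0,0,8.7],[-3.82,-1.65,0,0,8.7]]]'; python3 -m inch '[[[0,0,1.5,-7.8,8.7],[0,0,1.5,-7.8,8.7],[0,0,1.5,-7.8,8.7],[0,0,1.5,-7.8,8.7],[0,0,1.5,-7.8,8.7]]]';python3 -m inch '[[[0,0,1.5,-7.8,8.7],[0,0,1.5,-7.8,8.7],[0,0,1.5,-7.8,8.7],[0,0,0,0,8.7],[0,0,0,0,8.7]]]'
cat > pose.py <<'E'
from look import *
s=bot.observe(); R=cv2.Rodrigues(np.array(s["orientation"]))[0]
a=np.degrees(np.arctan2(R[1,1],R[0,1])); p=s["ee_pos"]
j=np.radians(-11.35); ex=np.array([np.cos(j),np.sin(j)]); ey=np.array([-ex[1],ex[0]]); O=np.array([.6615,.1324])
F=np.array(s["wrist_force"])
print("t %.2f tcp %s tooly %.2f tilt %.3f jig xy mm %s Fjig %s Fz %.2f grip %.1f w %.4f"%(s["time_s"],np.round(p,4),a,np.arccos(-R[2,2]),np.round([1e3*(p[:2]-O)@ex,1e3*(p[:2]-O)@ey],2),np.round([F[:2]@ex,F[:2]@ey],2),F[2],s["grasp_force"],s["gripper_width"]), "T",np.round(s["wrist_torque"],2))
E
python3 pose.py; python3 - <<'E'
from look import *
save("wrist","wrist2")
# where the grip point and the stock axis are predicted to lie
print(proj("wrist",[[.5424,-.1096,.018],[.5403,-.195,.002]]).round())
E
```

```text
time_s: 1.6
ee_pos: [0.5412, -0.1144, 0.2229]
orientation: [2.224, 2.218, -0.0]
wrist_force: [-1.1, 0.8, 0.5]
gripper_width: 0.087
grasp_force: 0.0
time_s: 2.1
ee_pos: [0.5421, -0.113, 0.1473]
orientation: [1.348, 2.837, -0.001]
wrist_force: [0.2, -0.5, -0.0]
gripper_width: 0.0867
grasp_force: 0.0
time_s: 2.6
ee_pos: [0.5422, -0.1123, 0.1029]
orientation: [-0.758, -3.048, 0.001]
wrist_force: [0.6, 0.5, -0.1]
gripper_width: 0.087
grasp_force: 0.0
t 2.60 tcp [ 0.5422 -0.1123  0.1029] tooly 62.06 tilt 0.000 jig xy mm [ -68.76 -263.43] Fjig [0.5  0.57] Fz -0.13 grip 0.0 w 0.0870 T [ 0.03 -0.08 -0.01]
[[322. 247.]
 [214. 291.]]
```

View pics/wrist2.png

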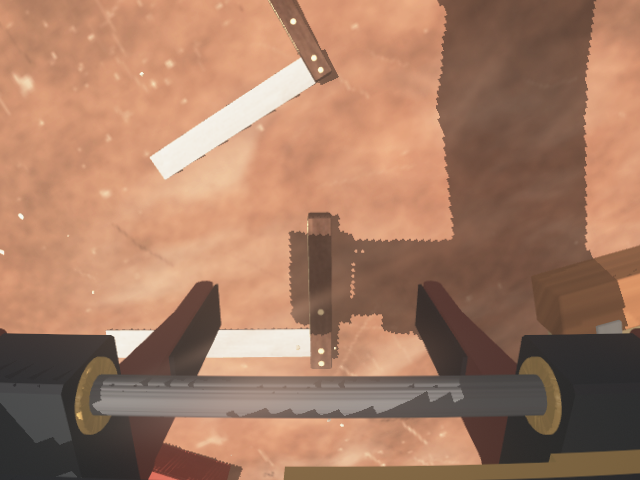

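```bash
python3 - <<'E'
from look import *
np.set_printoptions(precision=1,suppress=True)
s=bot.observe(); R=cv2.Rodrigues(np.array(s["orientation"]))[0]
for n,uv,z in (("stock ends",[[320,214],[320.5,367]],.018),("tin",[[155,445],[240,465]],.029)):
    print(n,((plane("wrist",uv,z)-s["ee_pos"])@R*1e3))
E
```

```text
stock ends [[ 22.9   0.7  85.3]
 [-87.7   1.3  85.4]]
tin [[-148.2 -120.5   74.5]
 [-165.8  -58.6   74.5]]
```

```bash
python3 -m inch '[[[0.6,0.08,2.3,0,8.7],[0,0,2.3,0,8.7],[0,0,2.3,0,8.7],[0,0,1.7,0,8.7],[0,0,1,0,8.7]]]'; python3 -m inch '[[[0,0,0.3,0,8.7],[0,0,0,0,8.7],[0,0,0,0,8.7]]]'; python3 pose.py
```

```text
time_s: 3.15
ee_pos: [0.5376, -0.1078, 0.0063]
orientation: [0.753, 3.05, -0.001]
wrist_force: [0.2, 0.4, 0.5]
gripper_width: 0.0869
grasp_force: 0.0
time_s: 3.45
ee_pos: [0.5383, -0.1077, 0.0046]
orientation: [0.75, 3.049, 0.0]
wrist_force: [0.3, 0.5, 1.1]
gripper_width: 0.0871
grasp_force: 0.0
t 3.45 tcp [ 0.5383 -0.1077  0.0046] tooly 62.37 tilt 0.002 jig xy mm [ -73.5  -259.63] Fjig [0.2  0.53] Fz 1.08 grip 0.0 w 0.0871 T [ 0.05 -0.06 -0.02]
```

```bash
python3 -m inch '[[[0,0,0,0,0],[0,0,0,0,0],[0,0,0,0,0],[0,0,0,0,0],[0,0,0,0,0]]]'; python3 -m inch '[[[0,0,0,0,0],[0,0,0,0,0],[0,0,0,0,0],[0,0,0,0,0],[0,0,0,0,0]]]'; python3 pose.py
```

```text
time_s: 3.95
ee_pos: [0.5376, -0.1075, 0.0037]
orientation: [0.749, 3.051, 0.0]
wrist_force: [-0.2, -0.2, 0.1]
gripper_width: 0.0502
grasp_force: 0.0
time_s: 4.45
ee_pos: [0.5375, -0.1076, 0.0036]
orientation: [-0.75, -3.051, 0.0]
wrist_force: [-0.4, -0.6, -0.1]
gripper_width: 0.0148
grasp_force: 30.0
t 4.45 tcp [ 0.5375 -0.1076  0.0036] tooly 62.39 tilt 0.000 jig xy mm [ -74.3 -259.7] Fjig [-0.31 -0.68] Fz -0.13 grip 30.0 w 0.0148 T [ 0.03  0.02 -0.07]
```

```bash
python3 -m inch '[[[0,0,-0.7,0,0],[0,0,-0.8,0,0],[0,0,0,-5.4,0],[0,0,0,-5.4,0],[0,0,0,-5.46,0]]]'; python3 -m inch '[[[1.5,0,0,0,0],[1.6,0,0,0,0],[0,1.5,0,0,0],[0,3,0,0,0],[0,3,0,0,0]]]';  python3 -m inch '[[[0,3,0,0,0],[0,3,0,0,0],[0,3,0,0,0],[0,3,0,0,0],[0,2,0,0,0]]]'; python3 -m inch '[[[0,1.5,0,0,0],[0,0.8,0,0,0],[0,0,0.5,0,0],[0,0,0,0,0],[0,0,0,0,0]]]'; python3 pose.py; python3 - <<'E'
from look import *
save("scene","scene3")[:]; b=cv2.imread("pics/scene3.png")[190:370,170:400]; cv2.imwrite("pics/s3c.png",cv2.resize(b,None,fx=3,fy=3,interpolation=cv2.INTER_CUBIC))
E
```

```text
time_s: 4.95
ee_pos: [0.5377, -0.1075, 0.0194]
orientation: [0.304, 3.126, -0.0]
wrist_force: [0.6, 0.1, -2.5]
gripper_width: 0.0149
grasp_force: 30.0
time_s: 5.45
ee_pos: [0.5228, -0.0271, 0.0194]
orientation: [0.313, 3.125, 0.0]
wrist_force: [1.2, 0.4, -2.1]
gripper_width: 0.0148
grasp_force: 30.0
time_s: 5.95
ee_pos: [0.5501, 0.1131, 0.0194]
orientation: [0.306, 3.125, 0.003]
wrist_force: [-0.3, -0.2, -2.0]
gripper_width: 0.0142
grasp_force: 30.0
time_s: 6.45
ee_pos: [0.5537, 0.1303, 0.0133]
orientation: [-0.313, -3.125, 0.002]
wrist_force: [0.8, -0.3, -2.5]
gripper_width: 0.0146
grasp_force: 30.0
t 6.45 tcp [0.5537 0.1303 0.0133] tooly 78.56 tilt 0.001 jig xy mm [-105.31  -23.27] Fjig [ 0.88 -0.15] Fz -2.53 grip 30.0 w 0.0146 T [0.11 0.1  0.07]
```

View pics/s3c.png

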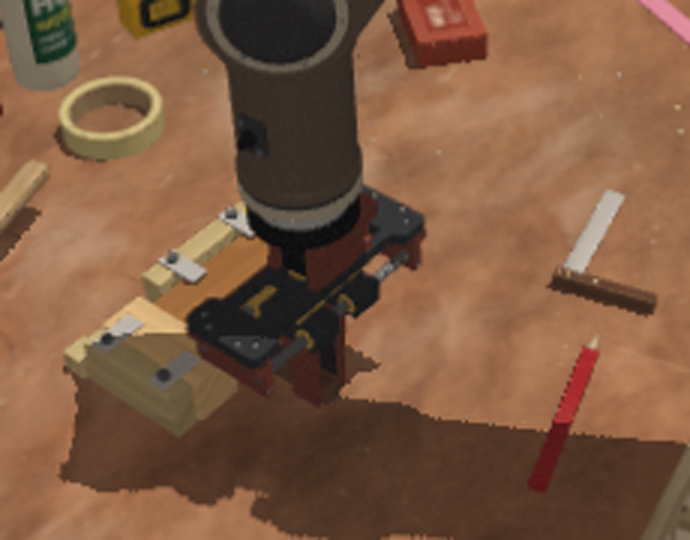

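```bash
python3 -m inch '[[[0,0,0.3,0,0],[0,0,0.3,0,0],[-0.2,0,0,0,0],[-0.2,0,0,0,0],[0,0,0,0,0]]]'; python3 -m inch '[[[0,0,0,0,0],[0,0,0,0,0],[0,0,0,0,0]]]' >/dev/null; python3 pose.py; python3 -m inch '[[[-0.05,0,0,0,0],[-0.05,0,0,0,0],[-0.05,0,0,0,0],[-0.05,0,0,0,0]]]' ; python3 pose.py
```

```text
time_s: 7.0
ee_pos: [0.5584, 0.131, 0.0077]
orientation: [0.311, 3.126, 0.0]
wrist_force: [-0.1, -0.2, -2.6]
gripper_width: 0.015
grasp_force: 30.0
t 7.30 tcp [0.5578 0.1312 0.0077] tooly 78.67 tilt 0.000 jig xy mm [-101.4   -21.57] Fjig [ 0.52 -0.44] Fz -1.79 grip 30.0 w 0.0149 T [0.14 0.05 0.01]
time_s: 7.7
ee_pos: [0.5599, 0.1307, 0.0077]
orientation: [0.31, 3.126, 0.0]
wrist_force: [0.3, 0.2, -2.5]
gripper_width: 0.0147
grasp_force: 30.0
t 7.70 tcp [0.5599 0.1307 0.0077] tooly 78.66 tilt 0.000 jig xy mm [-99.27 -21.64] Fjig [0.23 0.28] Fz -2.51 grip 30.0 w 0.0147 T [ 0.13  0.05 -0.03]
```

```bash
python3 -m inch '[[[-0.05,0,0,0,0],[-0.05,0,0,0,0],[0,0,0,0,0]]]' >/dev/null; python3 pose.py
```

```text
t 8.00 tcp [0.5609 0.1305 0.0076] tooly 78.66 tilt 0.000 jig xy mm [-98.25 -21.65] Fjig [-0.31 -0.32] Fz -2.37 grip 30.0 w 0.0149 T [ 0.12  0.06 -0.01]
```

```bash
python3 -m inch '[[[-0.05,0,0,0,0],[-0.05,0,0,0,0],[0,0,0,0,0]]]' >/dev/null; python3 pose.py
```

```text
t 8.30 tcp [0.5617 0.1304 0.0076] tooly 78.67 tilt 0.000 jig xy mm [-97.48 -21.62] Fjig [-0.47  0.74] Fz -2.98 grip 30.0 w 0.0149 T [ 0.13  0.15 -0.04]
```

```bash
python3 -m inch '[[[-0.05,0,0,0,0],[-0.05,0,0,0,0],[0,0,0,0,0]]]' >/dev/null; python3 pose.py
```

```text
t 8.60 tcp [0.5617 0.1304 0.0074] tooly 78.69 tilt 0.002 jig xy mm [-97.45 -21.62] Fjig [-6.38 -0.73] Fz -0.70 grip 30.0 w 0.0150 T [ 0.34  1.05 -0.01]
```

```bash
python3 -m inch '[[[-0.05,0,0,0,0],[-0.05,0,0,0,0],[0,0,0,0,0]]]' >/dev/null; python3 pose.py
```

```text
t 8.90 tcp [0.5617 0.1303 0.0072] tooly 78.70 tilt 0.004 jig xy mm [-97.42 -21.71] Fjig [-8.55  0.21] Fz 0.69 grip 30.0 w 0.0146 T [ 0.4   1.53 -0.03]
```

```bash
python3 -m inch '[[[-0.05,0,0,0,0],[0,0,0,0,0],[0,0,0,0,0]]]' >/dev/null; python3 pose.py
```

```text
t 9.20 tcp [0.5617 0.1303 0.0071] tooly 78.71 tilt 0.004 jig xy mm [-97.41 -21.7 ] Fjig [-8.28 -0.19] Fz 1.28 grip 30.0 w 0.0146 T [ 0.46  1.8  -0.02]
```

```bash
python3 -m inch '[[[0.2,0,0,0,0],[0.25,0,0,0,0],[0,0.4,0,0,0],[0,0.35,0,0,0],[0,0,0,0,0]]]' >/dev/null; python3 -m inch '[[[0,0,0,0,0],[0,0,0,0,0],[0,0,0,0,0]]]' >/dev/null; python3 pose.py;python3 -m inch '[[[0,0.05,0,0,0],[0,0.05,0,0,0],[0,0.05,0,0,0],[0,0,0,0,0]]]' >/dev/null; python3 pose.py
```

```text
t 10.00 tcp [0.5614 0.1379 0.0076] tooly 78.65 tilt 0.000 jig xy mm [-99.27 -14.29] Fjig [ 0.39 -0.49] Fz -3.45 grip 30.0 w 0.0151 T [ 0.09  0.03 -0.02]
t 10.40 tcp [0.5617 0.1397 0.0077] tooly 78.66 tilt 0.000 jig xy mm [-99.33 -12.5 ] Fjig [-0.34  0.91] Fz -2.02 grip 30.0 w 0.0149 T [0.09 0.1  0.02]
```

```bash
python3 -m inch '[[[0,0.05,0,0,0],[0,0.05,0,0,0],[0,0,0,0,0]]]' >/dev/null; python3 pose.py
```

```text
t 10.70 tcp [0.5618 0.1407 0.0077] tooly 78.67 tilt 0.000 jig xy mm [-99.37 -11.53] Fjig [0.28 0.35] Fz -1.86 grip 30.0 w 0.0148 T [ 0.13  0.05 -0.  ]
```

```bash
python3 -m inch '[[[0,0.05,0,0,0],[0,0.05,0,0,0],[0,0,0,0,0]]]' >/dev/null; python3 pose.py
```

```text
t 11.00 tcp [0.562  0.1417 0.0077] tooly 78.67 tilt 0.000 jig xy mm [-99.35 -10.49] Fjig [0.4  0.66] Fz -3.28 grip 30.0 w 0.0150 T [ 0.18  0.02 -0.03]
```

```bash
python3 -m inch '[[[0,0.05,0,0,0],[0,0.05,0,0,0],[0,0,0,0,0]]]' >/dev/null; python3 pose.py
```

```text
t 11.30 tcp [0.5622 0.1426 0.0076] tooly 78.67 tilt 0.000 jig xy mm [-99.36  -9.52] Fjig [0.5  0.06] Fz -2.40 grip 30.0 w 0.0153 T [ 0.13  0.05 -0.01]
```

```bash
python3 -m inch '[[[0,0.05,0,0,0],[0,0.05,0,0,0],[0,0,0,0,0]]]' >/dev/null; python3 pose.py
```

```text
t 11.60 tcp [0.5624 0.1436 0.0076] tooly 78.67 tilt 0.000 jig xy mm [-99.37  -8.52] Fjig [-0.5  -0.34] Fz -2.71 grip 30.0 w 0.0150 T [ 0.15  0.1  -0.  ]
```

```bash
python3 -m inch '[[[0,0.05,0,0,0],[0,0.05,0,0,0],[0,0,0,0,0]]]' >/dev/null; python3 pose.py
```

```text
t 11.90 tcp [0.5626 0.1446 0.0077] tooly 78.67 tilt 0.000 jig xy mm [-99.35  -7.5 ] Fjig [ 0.23 -0.73] Fz -3.97 grip 30.0 w 0.0147 T [ 0.11  0.06 -0.01]
```

```bash
python3 -m inch '[[[0,0.05,0,0,0],[0,0.05,0,0,0],[0,0,0,0,0]]]' >/dev/null; python3 pose.py
```

```text
t 12.20 tcp [0.5628 0.1456 0.0076] tooly 78.67 tilt 0.000 jig xy mm [-99.38  -6.51] Fjig [-0.84  0.15] Fz -2.27 grip 30.0 w 0.0148 T [0.1  0.06 0.  ]
```

```bash
python3 -m inch '[[[0,0.05,0,0,0],[0,0.05,0,0,0],[0,0,0,0,0]]]' >/dev/null; python3 pose.py
```

```text
t 12.50 tcp [0.563  0.1466 0.0076] tooly 78.67 tilt 0.000 jig xy mm [-99.38  -5.51] Fjig [ 0.64 -0.03] Fz -2.33 grip 30.0 w 0.0145 T [ 0.16  0.02 -0.01]
```

```bash
python3 -m inch '[[[0,0.05,0,0,0],[0,0.05,0,0,0],[0,0,0,0,0]]]' >/dev/null; python3 pose.py
```

```text
t 12.80 tcp [0.5632 0.1475 0.0077] tooly 78.67 tilt 0.000 jig xy mm [-99.32  -4.54] Fjig [-0.14 -0.03] Fz -2.59 grip 30.0 w 0.0148 T [0.17 0.04 0.02]
```

```bash
python3 -m inch '[[[0,0.05,0,0,0],[0,0.05,0,0,0],[0,0,0,0,0]]]' >/dev/null; python3 pose.py
```

```text
t 13.10 tcp [0.5634 0.1485 0.0077] tooly 78.67 tilt 0.000 jig xy mm [-99.35  -3.5 ] Fjig [-0.51  0.11] Fz -3.61 grip 30.0 w 0.0146 T [ 0.11  0.03 -0.02]
```

```bash
python3 -m inch '[[[0,0.05,0,0,0],[0,0.05,0,0,0],[0,0,0,0,0]]]' >/dev/null; python3 pose.py
```

```text
t 13.40 tcp [0.5636 0.1495 0.0077] tooly 78.66 tilt 0.000 jig xy mm [-99.37  -2.52] Fjig [ 0.28 -0.51] Fz -1.89 grip 30.0 w 0.0147 T [ 0.16  0.06 -0.01]
```

```bash
python3 -m inch '[[[0,0.05,0,0,0],[0,0.05,0,0,0],[0,0,0,0,0]]]' >/dev/null; python3 pose.py
```

```text
t 13.70 tcp [0.5638 0.1505 0.0077] tooly 78.66 tilt 0.000 jig xy mm [-99.32  -1.53] Fjig [0.56 0.4 ] Fz -1.71 grip 30.0 w 0.0149 T [0.14 0.09 0.01]
```

```bash
python3 -m inch '[[[0,0.05,0,0,0],[0,0.05,0,0,0],[0,0,0,0,0]]]' >/dev/null; python3 pose.py
```

```text
t 14.00 tcp [0.5638 0.1508 0.0076] tooly 78.63 tilt 0.001 jig xy mm [-99.38  -1.23] Fjig [-1.47 -1.92] Fz -0.64 grip 30.0 w 0.0144 T [-0.34  0.17 -0.07]
```

```bash
python3 -m inch '[[[0,-0.12,0,0,0],[-0.1,0,0,0,0],[-0.1,0,0,0,0],[-0.05,0,0,0,0],[0,0,0,0,0]]]' >/dev/null; python3 pose.py; python3 -m inch '[[[-0.03,0,0,0,0],[0,0,0,0,0],[0,0,0,0,0]]]' >/dev/null; python3 pose.py
```

```text
t 14.50 tcp [0.5657 0.1501 0.0075] tooly 78.69 tilt 0.001 jig xy mm [-97.4   -1.55] Fjig [-2.43 -0.54] Fz -1.47 grip 30.0 w 0.0150 T [0.3  0.52 0.04]
t 14.80 tcp [0.5657 0.15   0.0075] tooly 78.69 tilt 0.001 jig xy mm [-97.39  -1.58] Fjig [-4.67  1.07] Fz -0.37 grip 30.0 w 0.0146 T [0.52 1.05 0.02]
```

```bash
python3 -m inch '[[[0,0.05,0,0,0],[0,0.05,0,0,0],[0,0,0,0,0],[0,0,0,0,0]]]' >/dev/null; python3 pose.py
```

```text
t 15.20 tcp [0.5657 0.1502 0.0074] tooly 78.65 tilt 0.002 jig xy mm [-97.42  -1.43] Fjig [-5.6  -1.12] Fz 0.33 grip 30.0 w 0.0148 T [ 0.14  1.13 -0.03]
```

```bash
python3 -m inch '[[[0,0.04,0,0,0],[0,0,0,0,0],[0,0,0,0,0]]]' >/dev/null; python3 pose.py
```

```text
t 15.50 tcp [0.5657 0.1502 0.0074] tooly 78.64 tilt 0.002 jig xy mm [-97.41  -1.36] Fjig [-4.88 -2.43] Fz 0.89 grip 30.0 w 0.0148 T [-0.03  1.2  -0.06]
```

```bash
python3 -m inch '[[[0,0.04,0,0,0],[0,0,0,0,0],[0,0,0,0,0]]]' >/dev/null; python3 pose.py
```

```text
t 15.80 tcp [0.5657 0.1502 0.0074] tooly 78.63 tilt 0.003 jig xy mm [-97.42  -1.37] Fjig [-5.36 -2.76] Fz 0.29 grip 30.0 w 0.0147 T [-0.25  1.21 -0.04]
```

```bash
python3 -m inch '[[[0,0.04,0,0,0],[0,0,0,0,0],[0,0,0,0,0]]]' >/dev/null; python3 pose.py
```

```text
t 16.10 tcp [0.5657 0.1503 0.0074] tooly 78.61 tilt 0.003 jig xy mm [-97.4   -1.28] Fjig [-6.19 -3.52] Fz 1.28 grip 30.0 w 0.0147 T [-0.41  1.29 -0.09]
```

```bash
python3 -m inch '[[[0,0.04,0,0,0],[0,0,0,0,0],[0,0,0,0,0]]]' >/dev/null; python3 pose.py
```

```text
t 16.40 tcp [0.5657 0.1504 0.0074] tooly 78.60 tilt 0.004 jig xy mm [-97.42  -1.23] Fjig [-6.89 -4.69] Fz 2.90 grip 30.0 w 0.0144 T [-0.61  1.35 -0.11]
```

```bash
python3 -m inch '[[[0,0.05,0,0,0],[0,0,0,0,0],[0,0,0,0,0]]]' >/dev/null; python3 pose.py
```

```text
t 16.70 tcp [0.5658 0.1505 0.0073] tooly 78.58 tilt 0.004 jig xy mm [-97.43  -1.12] Fjig [-5.33 -5.29] Fz 1.08 grip 30.0 w 0.0150 T [-0.77  1.32 -0.19]
```

```bash
python3 -m inch '[[[0,0.03,0,0,0],[0,0,0,0,0],[0,0,0,0,0],[0,0,0,0,0]]]' >/dev/null; python3 pose.py;  python3 -m inch '[[[0,0,0,0,0],[0,0,0,0,0],[0,0,0,0,0],[0,0,0,0,0],[0,0,0,0,0]]]' >/dev/null; python3 pose.py; python3 -m inch '[[[0,0,0,0,0],[0,0,0,0,0],[0,0,0,0,0],[0,0,0,0,0],[0,0,0,0,0]]]' >/dev/null; python3 pose.py; python3 -m inch '[[[0,0,0,0,0],[0,0,0,0,0],[0,0,0,0,0],[0,0,0,0,0],[0,0,0,0,0]]]' >/dev/null; python3 pose.py; python3 -c "
from look import *
save('wrist','press')"
```

```text
t 17.10 tcp [0.5657 0.1505 0.0073] tooly 78.57 tilt 0.005 jig xy mm [-97.44  -1.11] Fjig [-5.79 -6.25] Fz 2.48 grip 30.0 w 0.0147 T [-0.84  1.41 -0.14]
t 17.60 tcp [0.5658 0.1505 0.0073] tooly 78.56 tilt 0.004 jig xy mm [-97.41  -1.13] Fjig [-4.91 -5.74] Fz 1.49 grip 30.0 w 0.0145 T [-0.87  1.48 -0.2 ]
t 18.10 tcp [0.5658 0.1505 0.0073] tooly 78.56 tilt 0.004 jig xy mm [-97.41  -1.11] Fjig [-6.5  -7.02] Fz 2.75 grip 30.0 w 0.0148 T [-0.91  1.38 -0.17]
t 18.60 tcp [0.5658 0.1505 0.0073] tooly 78.57 tilt 0.004 jig xy mm [-97.43  -1.09] Fjig [-6.87 -5.8 ] Fz 2.72 grip 30.0 w 0.0147 T [-0.87  1.38 -0.12]
```

View pics/press.png

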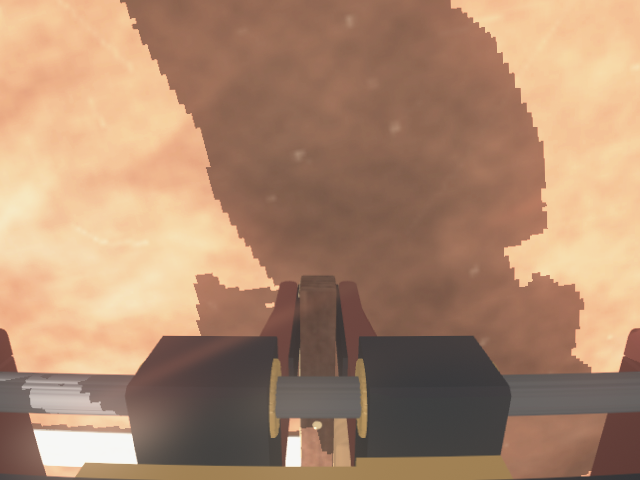

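```bash
python3 -m inch '[[[0.05,-0.2,0,0,0],[0.4,-0.5,0,0,0],[0.3,-1,-0.4,0,0],[0,-2,-0.4,0,0],[0,-3,0,0,0]]]'>/dev/null; python3 -m inch '[[[0,-3,0,0,0],[0,-3,0,0,0],[0,-3,0,0,0],[0,-3,0,0,0],[0,-3,0,0,0]]]'>/dev/null; python3 -m inch '[[[0,-2.6,0,0,0],[0,-1.5,0,0,0],[-1.5,0,0,0,0],[-1.6,0,0,0,0],[0,0,0,0,0]]]'>/dev/null; python3 -m inch '[[[0,0,0,5.4,0],[0,0,0,5.4,0],[0,0,0,5.4,0],[0,0,0,0,0],[0,0,0,0,0]]]'>/dev/null; python3 pose.py
```

```text
t 20.65 tcp [ 0.5392 -0.1043  0.0157] tooly 62.66 tilt 0.000 jig xy mm [ -73.38 -256.1 ] Fjig [-0.6  -0.13] Fz -3.36 grip 30.0 w 0.0145 T [ 0.12  0.02 -0.03]
```

```bash
python3 -m inch '[[[0,-0.3,0.5,0,0],[0,0,0.4,0,0],[0,0,0.2,0,0],[0,0,0,0,0],[0,0,0,0,0]]]'>/dev/null; python3 pose.py; python3 -m inch '[[[0,0,0.1,0,0],[0,0,0.02,0,0],[0,0,0,0,0],[0,0,0,0,0]]]'>/dev/null; python3 pose.py
```

```text
t 21.15 tcp [ 0.538  -0.1072  0.0045] tooly 62.47 tilt 0.000 jig xy mm [ -73.88 -259.26] Fjig [-0.03  1.01] Fz -2.53 grip 30.0 w 0.0146 T [ 0.14 -0.01  0.04]
t 21.55 tcp [ 0.5383 -0.1073  0.0036] tooly 62.47 tilt 0.000 jig xy mm [ -73.65 -259.23] Fjig [0.11 0.27] Fz -1.10 grip 30.0 w 0.0146 T [ 0.16  0.02 -0.06]
```

```bash
python3 -m inch '[[[0,0,0.03,0,0],[0,0,0,0,2.5],[0,0,0,0,4],[0,0,0,0,6],[0,0,0,0,8.7]]]'; python3 -m inch '[[[0,0,0,0,8.7],[0,0,0,0,8.7],[0,0,0,0,8.7],[0,0,0,0,8.7],[0,0,0,0,8.7]]]'; python3 -m inch '[[[0,0,-1,0,8.7],[0,0,-3,0,8.7],[0,0,-3,0,8.7],[0,0,-3,0,8.7],[0,0,-2,0,8.7]]]'>/dev/null; python3 -m inch '[[[0,0,0,0,8.7],[0,0,0,0,8.7],[0,0,0,0,8.7]]]'>/dev/null; python3 pose.py; python3 -c "
from look import *
save('wrist','end')"
```

```text
time_s: 22.05
ee_pos: [0.5381, -0.1073, 0.0031]
orientation: [0.748, 3.051, 0.0]
wrist_force: [0.0, 0.1, -0.4]
gripper_width: 0.0432
grasp_force: 0.0
time_s: 22.55
ee_pos: [0.5381, -0.1073, 0.0031]
orientation: [0.748, 3.051, -0.0]
wrist_force: [-0.9, -0.2, 0.8]
gripper_width: 0.0831
grasp_force: 0.0
t 23.35 tcp [ 0.5374 -0.1072  0.1224] tooly 62.46 tilt 0.001 jig xy mm [ -74.56 -259.37] Fjig [-0.42  0.7 ] Fz -0.33 grip 0.0 w 0.0871 T [ 0.06 -0.06  0.01]
```

View pics/end.png

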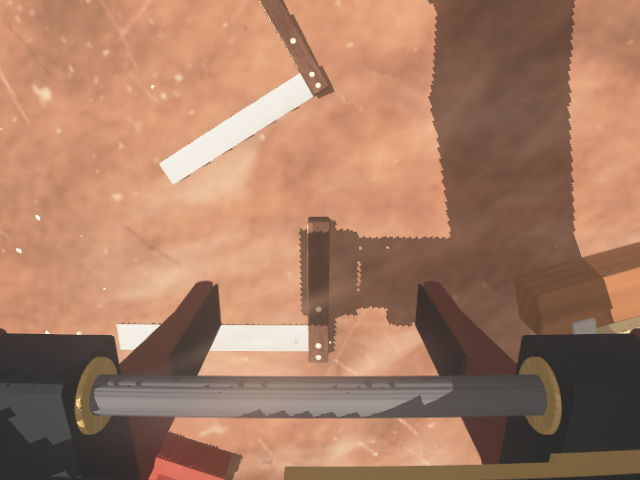

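```bash
python3 -c "
from rig import workorder
print(workorder.sign_off())"
```

```text
the job is handed in; nothing more can be done
None
```

I held the try square against both the crosspiece and the rail for about 1.5 s, at about 6 N on each face going by the wrist force. I then laid it back within a few mm of its start, let go and handed the job in; no verdict came back, and the tin, tape measure and pencil were not touched.

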